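Turn the bamboo board groove side up

TASK

The small bamboo chopping board lies on the white riser shelf with its juice groove underneath, and it is wanted groove side up. Slide it out over the riser's open front edge until a good part of its end overhangs, take hold of it there and turn it over, then leave it lying flat on the riser, groove up and nothing of it hanging over the edges. Do not drop or throw it, and leave the blue board and the mug where they are.

Things in the scene. Friction and masses are not known exactly. Their poses are not given: they have to be found in the camera images.
- board: Bamboo board, loose, pale with a browner bar along each short end: 140 (its x) x 110 (y) x 12 mm thick (z), 0.14 kg. Origin in the middle of the solid. +z leaves the plain face (up at the start); the -z face has a dark rectangular groove. It starts with a short end 10 to 45 mm in from the riser's front edge, x within 12 deg of the riser's x, 40 mm of free riser behind it.
- riser: The worktop riser, a fixed shelf: white top 240 mm deep (its x) by 500 mm wide (its y), 20 mm thick, upper face 150 mm above the worktop; navy panels below at the two ends and at the back, open in front. The origin is on the worktop under the middle of the top; its -x side is the open front edge, 120 mm from the origin, which faces the robot.
- blue_board: The blue plastic board with two thin white lines, loose, 130 mm (its x) by 110 mm (its y) by 10 mm thick. It lies on the riser beside the bamboo board, on its left or its right, the two centres about 230 mm apart across the riser. The origin is at the centre of its underside. Not to be moved.
- mug: A white mug, 76 mm across and 90 mm tall, standing on the worktop to the left of the riser. The origin is at the centre of its underside. Not to be moved.

How it is judged:
On the way, in this order (a step that is already met when the one before it is completed fails the run):
1. The board, still plain side up, has been slid out so that its end overhangs the riser's front edge by about 25 mm or more (x of board in the frame of riser between -0.14 and -0.075 m and z of board in the frame of riser between 0.146 and 0.17 m and angle between board's own z axis and vertical below 0.25 rad), for 0.2 s.
2. The board has been turned past upright, groove side coming up (angle between board's own z axis and vertical above 1.9 rad), for 0.2 s.
At the end, for the whole second after the job is handed in: The bamboo board lies at rest and flat (within 10 degrees) on the riser, groove side up, wholly on the top: its centre at least 55 mm inside every edge of the top, so that at most about 15 mm of an end may overhang (angle between board's own z axis and vertical above 2.97 rad and z of board in the frame of riser between 0.148 and 0.166 m and x of board in the frame of riser between -0.065 and 0.065 m and y of board in the frame of riser between -0.195 and 0.195 m and linear speed of board below 0.02 m/s and angular speed of board below 0.1 rad/s); the robot touches nothing.
It fails at once if The blue board is moved by more than 20 mm (distance of blue_board from where it was at the start of the episode above 0.02 m).
It fails at once if The mug is moved by more than 20 mm (distance of mug from where it was at the start of the episode above 0.02 m).
It fails at once if The bamboo board is dropped or thrown: it moves faster than 1 m/s (linear speed of board above 1 m/s).
It also fails if it takes over 72 s, if anything falls off the work surface, if the arm or the gripper's body presses on something with over 40 N, if the wrist force passes 120 N, or if a joint passes its speed limit or range.

ROBOT

A 7-joint arm with a two-finger parallel gripper is mounted at the origin on the work surface. World frame = base frame: x ahead of the robot, y to its left, z up, the work surface at z = 0. Lengths are in m, angles in rad, forces in N, time in s.
With the tool pointing down it reaches from about 0.4 to 0.9 m from the base axis. Payload 5.5 kg.
Tool frame: the origin (TCP) lies on the centre line of the jaws, within the pads' length; the fingertips stand 8 mm ahead of it and the grasp point (between the pads) lies 11 mm behind it; z points along the fingers, y is the line along which they close (so a half turn about z gives the same grasp; the last joint's range is limited). The gripper opens to 92 mm and grips with 3 to 60 N. Pads are 19 mm wide; open, the fingers measure 130 mm over their backs; the gripper's body (75 mm by 190 mm) begins 47 mm behind the grasp point.
Start: joints at [1.426, 0.501, -0.427, 1.55, 0.221, 1.138, -0.21], TCP at [0.258, -0.597, 0.235] pointing down, gripper open.
Joint ranges: [-2.88, 2.88], [-0.31, 2.03], [-1.54, 1.56], [0.2, 2.42], [-1.41, 4.55], [0.19, 2.02], [-2.57, 2.57]. Speed limits (rad/s): [2.57, 2.57, 3.14, 3.14, 3.14, 3.14, 3.14].

INTERFACE

Orientations are given as [roll, pitch, yaw] about the fixed x, y, z axes, in that order (R = Rz(yaw) Ry(pitch) Rx(roll)).
In Python, from rig import arm gives the robot as it stands.
- The arm moves only by the tool drive_effector, called as a command line: name --argument value ..., lists and objects as JSON in quotes. Schema: {"type":"object","properties":{"increments":{"type":"object","properties":{"ticks":{"type":"array","items":{"type":"array","items":{"type":"number"},"minItems":7,"maxItems":7},"minItems":1,"maxItems":8}},"additionalProperties":false,"required":["ticks"]},"clamp_n":{"type":"number"},"only":{"type":"string"},"quiet":{"type":"boolean"},"lines":{"type":"string"}},"required":["increments"],"additionalProperties":false}. increments is an object whose key "ticks" holds a list of rows, 1 to 8 of them, each of 7 numbers: a rotation vector rx, ry, rz in rad, then dx, dy, dz in m, then the finger opening in m; each row is the pose to reach, as a shift and turn from the pose commanded when the call began, along the tool's axes at that moment; what a row does not reach only later rows make up. A row lasts 1/12 s, in which the tool goes at most 0.0417 m and 0.125 rad, less where a joint would pass 70% of its speed; a pose out of reach is approached as far as the arm can. The fingers move at their own pace and stop on an object; clamp_n is the grip in N (left out, the last holds). Time passes only in rows, so rows that do not move let the fingers close. The tool returns the time, the measured TCP pose, the force, the opening and the grip force at its end. only (a regular expression) keeps the lines of the reply that match it, lines (a string "A,B") keeps lines A to B, and quiet returns only ok. Input that does not fit is refused with a message, and nothing moves.
- arm.get_state(): the state, without advancing time (a new reading comes with each control period).
- arm.grab_frame(name): name is "scene" or "top"; returns the picture (480x640x3 uint8, red, green, blue); there is no depth.
- arm.get_calibration(name): a dict with "fx", "fy", "cx", "cy" (pixels), "k1" (the pictures are not rectified: a ray, as slopes to the right and down, at radius r is drawn at 1 + k1 r^2 times it, then the intrinsics apply), "xyz" and "attitude" of the camera in the world. Camera axes: x right, y up, looking along -z (the intrinsics and any distortion apply to the point x, -y, -z); pixel columns grow to the right and rows downward; lengths in m; the calibration is good to about 2 mm. A picture is of the moment at which its call begins. get_calibration takes no time and is no camera call.
- arm.sign_off(): hands the job in; it is judged then, once.
The state is a dict: "t": time; "joints": joint angles; "joint_vel": joint speeds; "joint_torque": joint torques, N m; "position": TCP position; "tcp_rot": TCP orientation; "wrist_force": force on the tool from outside, world axes, zero at the start; "wrist_torque": the same for the moment, N m; "width": finger opening in m; "grasp_force": force on a finger pad.
Only numpy, scipy, OpenCV 4.12 (cv2) and the standard library are available. Lean on these libraries where they do the work, as an engineer would, in place of code of your own. Each camera call takes 0.05 s, during which the arm holds its last target. There are 200 camera calls.

## Working session

There is one attempt and no reset: what is moved stays moved. The work goes in short steps, Python scripts to look and compute and a tool call to move; the robot and the scene stay as the last step left them, time stands still between calls to the robot, and variables do not carry over. Pictures are saved under pics/ and viewed, at most 10 in all, crops included, and the job is handed in when it is done.

```bash
ls; mkdir -p pics; python3 - <<'E'
from rig import arm
import cv2
for n in ("scene","top"):
    im=arm.grab_frame(n); cv2.imwrite(f"pics/{n}0.png",im[:,:,::-1]); print(n,arm.get_calibration(n))
print(arm.get_state())
E
```

```text
pics
rig.py
scene {'fx': 482.02361913710473, 'fy': 482.02361913710473, 'cx': 316.2143620359878, 'cy': 230.78701048668583, 'k1': 0.02195070679626156, 'xyz': array([0.2298567 , 0.24837345, 1.01522218]), 'attitude': array([ 3.26337449e-01, -4.05371493e-04, -1.76238323e+00])}
top {'fx': 507.42398882456786, 'fy': 507.42398882456786, 'cx': 319.0520845246432, 'cy': 243.22146207678088, 'k1': 0.012491359694266225, 'xyz': array([0.41330005, 0.18989259, 1.01596247]), 'attitude': array([ 0.10000829, -0.01097786, -1.54515284])}
{'t': 0.1, 'joints': array([ 1.42622378,  0.50177333, -0.42681652,  1.55131017,  0.22082028,
        1.13832814, -0.21028918]), 'joint_vel': array([ 0.0004456 , -0.00203429, -0.00055702, -0.0025169 ,  0.00330875,
       -0.00073826, -0.0006047 ]), 'joint_torque': array([-1.08129004e-02, -5.67877471e+01, -5.83783239e+00, -2.79913473e+01,
       -6.88700890e-02,  2.41738890e-02,  5.52978088e-05]), 'position': array([ 0.25748699, -0.59616109,  0.23378549]), 'tcp_rot': array([-3.13983304e+00, -5.05143365e-05,  4.07841078e-01]), 'wrist_force': array([-0.40282046, -0.10355519, -0.4681766 ]), 'wrist_torque': array([-0.00207184,  0.04785401, -0.0072676 ]), 'grasp_force': 0.0, 'width': 0.09193361472181416}
```
View pics/scene0.png

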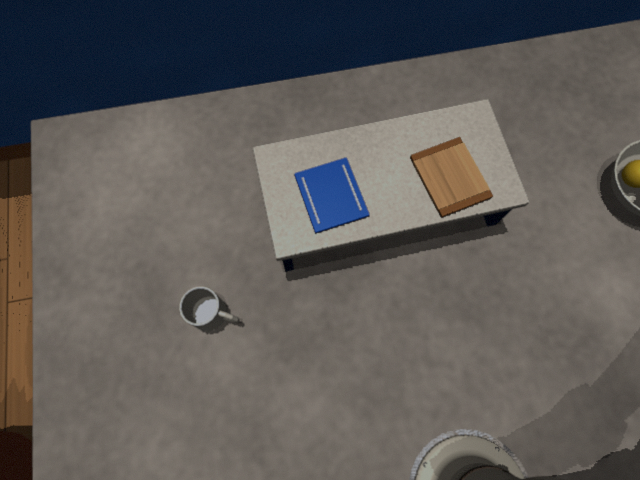

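View pics/top0.png

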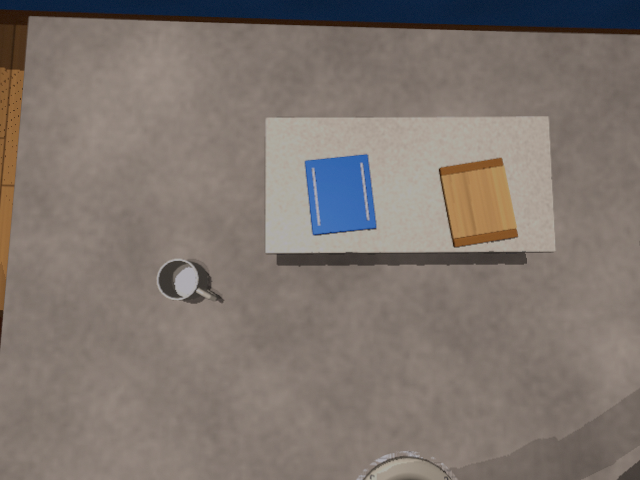

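Scene: the bamboo board is at about (452,177) on the riser, blue board (332,194), mug (200,307). Top: bamboo (479,202), riser corners about (265,117), (549,117), (555,251), (265,253). I'll enlarge both views for accurate corners.

```bash
python3 - <<'E'
import cv2,numpy as np
a=cv2.imread("pics/top0.png")[110:260,430:560]; b=cv2.imread("pics/scene0.png")[90:240,400:530]
f=lambda i:cv2.resize(i,None,fx=4-.95+.0,fy=4-.95,interpolation=cv2.INTER_CUBIC)
s=3
im=np.hstack([cv2.resize(x,None,fx=s,fy=s,interpolation=cv2.INTER_CUBIC) for x in (a,b)])
for k in range(0,780,60): im[::4,k]=0
for k in range(0,450,60): im[k,::4]=0
cv2.imwrite("pics/crop.png",im)
E
```

View pics/crop.png

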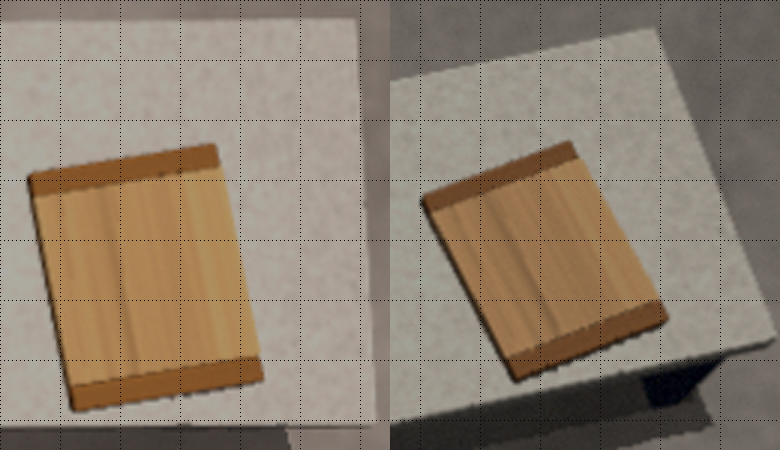

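Enlarged top view (3x): board corners at crop (28,176), (216,144), (263,379), (74,409), riser right corners (355,18), (373,426). Scene view: board (31,196), (182,140), (277,319), (125,380), riser (265,28), (385,341).

```bash
cat > h.py <<'E'
import numpy as np, cv2
from scipy.spatial.transform import Rotation as R
from rig import arm
def ray(n,px):
    c=arm.get_calibration(n); K=np.array([[c['fx'],0,c['cx']],[0,c['fy'],c['cy']],[0,0,1]])
    p=cv2.undistortPoints(np.array([[px]],float),K,np.array([c['k1'],0,0,0.]))[0,0]
    d=R.from_euler('xyz',c['attitude']).apply([p[0],-p[1],-1]); return c['xyz'],d/np.linalg.norm(d)
def tri(pt,ps):
    A=0;b=0;L=[ray('top',pt),ray('scene',ps)]
    for o,d in L:
        P=np.eye(3)-np.outer(d,d);A=A+P;b=b+P@o
    x=np.linalg.solve(A,b); return x,max(np.linalg.norm(np.cross(x-o,d)) for o,d in L)
def onz(n,px,z):
    o,d=ray(n,px); return o+d*(z-o[2])/d[2]
E
python3 - <<'E'
from h import *
T=lambda u,v:(430+u/3,110+v/3)
S=lambda u,v:(400+u/3,90+v/3)
np.set_printoptions(precision=4,suppress=True)
L={'bFL':(T(28,176),S(31,196)),'bFR':(T(216,144),S(182,140)),'bNR':(T(263,379),S(277,319)),'bNL':(T(74,409),S(125,380)),
'rFR':(T(355,18),S(265,28)),'rNR':(T(373,426),S(385,341)),'rFL':((265,117),(254,147)),'rNL':((265,252),(277,258))}
for k,(t,s) in L.items():
    x,e=tri(t,s); z=.162 if k[0]=='b' else .15
    print(k,x,round(e,4),onz('top',t,z)[:2],onz('scene',s,z)[:2])
E
```

```text
bFL [ 0.6359 -0.0222  0.1537] 0.0007 [ 0.6335 -0.0208] [ 0.6321 -0.0189]
bFR [ 0.6583 -0.1326  0.1513] 0.0002 [ 0.6553 -0.1288] [ 0.6531 -0.1277]
bNR [ 0.5221 -0.1585  0.1476] 0.0014 [ 0.52   -0.1541] [ 0.5175 -0.1503]
bNL [ 0.5024 -0.0524  0.1406] 0.0006 [ 0.5001 -0.0471] [ 0.4959 -0.0444]
rFR [ 0.7442 -0.225   0.1294] 0.0002 [ 0.7365 -0.2156] [ 0.7323 -0.2138]
rNR [ 0.4975 -0.2268  0.137 ] 0.0009 [ 0.4961 -0.2215] [ 0.4937 -0.2188]
rFL [0.7257 0.2834 0.1334] 0.0017 [0.7205 0.2832] [0.7157 0.2812]
rNL [0.4839 0.2754 0.1329] 0.0009 [0.4829 0.2746] [0.4787 0.274 ]
```

```bash
cat >> h.py <<'E'
MDH=[(0,0,.267),(-np.pi/2,0,0),(np.pi/2,0,.293),(np.pi/2,.0525,0),(np.pi/2,.0775,.3425),(np.pi/2,0,0),(-np.pi/2,.076,.097)]
def fk7(q):
    T=np.eye(4)
    for (al,a,d),t in zip(MDH,q):
        ca,sa,c,s=np.cos(al),np.sin(al),np.cos(t),np.sin(t)
        T=T@np.array([[c,-s,0,a],[s*ca,c*ca,-sa,-sa*d],[s*sa,c*sa,ca,ca*d],[0,0,0,1]])
    return T
E
python3 - <<'E'
from h import *
s=arm.get_state(); T=fk7(s['joints'])
Rm=R.from_euler('xyz',s['tcp_rot']).as_matrix()
print(T); print("tool in flange",T[:3,:3].T@(s['position']-T[:3,3]), R.from_matrix(T[:3,:3].T@Rm).as_rotvec())
E
```

```text
[[ 0.40334136  0.91483328 -0.01989523  0.27576127]
 [ 0.91418796 -0.40380962 -0.03461466  0.52079372]
 [-0.03970053 -0.00422646 -0.99920268  0.31244843]
 [ 0.          0.          0.          1.        ]]
tool in flange [-1.02535445  0.43465164  0.11762681] [0.01246807 0.04013058 0.74722342]
```

```bash
cat >> h.py <<'E'
def delta(p,rpy=None):
    s=arm.get_state(); A=R.from_euler('xyz',s['tcp_rot']); 
    B=A if rpy is None else R.from_euler('xyz',rpy)
    d=np.array(p)-s['position']
    print('rv',(A.inv()*B).as_rotvec().round(3),'d',A.inv().apply(d).round(4),'dist',np.linalg.norm(d).round(3))
def log():
    import json
    s=arm.get_state(); open('log.jsonl','a').write(json.dumps([s['joints'].tolist(),s['position'].tolist(),s['tcp_rot'].tolist()])+'\n'); return s
E
python3 - <<'E'
from h import *
log(); delta([.665,-.07,.26],[np.pi,0,.18])
E
```

```text
rv [-0.002  0.     0.228] d [ 0.5828 -0.3214 -0.0256] dist 0.666
```

drive_effector --increments '{"ticks":[[0,0,0.1,0.146,-0.08,-0.026,0.092],[0,0,0.2,0.292,-0.16,-0.026,0.07],[0,0,0.2,0.292,-0.16,-0.026,0.06],[0,0,0.2,0.292,-0.16,-0.026,0.06],[0,0,0.228,0.292,-0.16,-0.026,0.06],[0,0,0.228,0.292,-0.16,-0.026,0.06],[0,0,0.228,0.292,-0.16,-0.026,0.06],[0,0,0.228,0.292,-0.16,-0.026,0.06]]}' --clamp_n 20

```text
t: 0.77
position: [0.4625, -0.3327, 0.2606]
tcp_rot: [-3.141, 0.0, 0.18]
wrist_force: [0.5, -0.5, 0.1]
width: 0.0601
grasp_force: 0.0
```

```bash
python3 - <<'E'
from h import *
s=log(); print(s['joints'].round(3)); delta([.665,-.07,.26],[np.pi,0,.18])
E
```

```text
[ 0.99   0.343 -0.516  1.726  0.185  1.122 -0.973]
rv [-0.  0. -0.] d [ 0.2462 -0.2223  0.0005] dist 0.332
```

drive_effector --increments '{"ticks":[[0,0,0,0.246,-0.222,0,0.06],[0,0,0,0.246,-0.222,0,0.06],[0,0,0,0.246,-0.222,0,0.06],[0,0,0,0.246,-0.222,0,0.06],[0,0,0,0.246,-0.222,0,0.06],[0,0,0,0.246,-0.222,0,0.06],[0,0,0,0.246,-0.222,0,0.06],[0,0,0,0.246,-0.222,0,0.06]]}'

```text
t: 1.43
position: [0.665, -0.0701, 0.2602]
tcp_rot: [-3.141, 0.001, 0.18]
wrist_force: [0.7, 0.2, 0.4]
width: 0.06
grasp_force: 0.0
```

```bash
python3 - <<'E'
from h import *
s=log(); print(s['joints'].round(3)); delta([.665,-.07,.2],[np.pi,0,.18])
E
```

```text
[ 0.457  0.542 -0.577  1.466  0.304  1.224 -1.549]
rv [-0.     0.001  0.   ] d [ 0.0001 -0.0001  0.0602] dist 0.06
```

drive_effector --increments '{"ticks":[[0,0,0,0,0,0.04,0.06],[0,0,0,0,0,0.06,0.06],[0,0,0,0,0,0.06,0.06],[0,0,0,0,0,0.06,0.06]]}'

```text
t: 1.77
position: [0.663, -0.0724, 0.199]
tcp_rot: [-3.141, 0.004, 0.18]
wrist_force: [0.4, -0.2, 0.2]
width: 0.0602
grasp_force: 0.0
```

```bash
python3 - <<'E'
from h import *
s=log(); cv2.imwrite('pics/a.png',cv2.resize(arm.grab_frame('top')[100:270,400:600,::-1],None,fx=3,fy=3)); delta([.665,-.07,.162],[np.pi,0,.18])
E
```

```text
rv [-0.     0.    -0.001] d [ 0.0013 -0.0026  0.0389] dist 0.039
```

View pics/a.png

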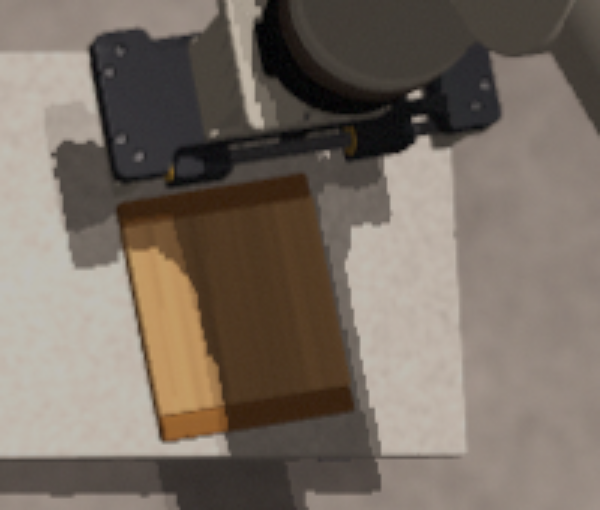

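The gripper stands behind the board's far end with a clear gap (about y=180 px vs. fingers at 170), well squared to it. Lower and push.

drive_effector --increments '{"ticks":[[0,0,0,0.002,-0.002,0.02,0.06],[0,0,0,0.002,-0.002,0.037,0.06],[0,0,0,0.002,-0.002,0.037,0.06],[0,0,0,0.002,-0.002,0.037,0.06]]}'

```text
t: 2.15
position: [0.6661, -0.0708, 0.1649]
tcp_rot: [3.141, -0.001, 0.178]
wrist_force: [0.8, -0.8, 0.9]
width: 0.06
grasp_force: 0.0
```

drive_effector --increments '{"ticks":[[0,0,0,-0.01,0,0,0.06],[0,0,0,-0.02,0,0,0.06],[0,0,0,-0.03,0,0,0.06],[0,0,0,-0.04,0,0,0.06],[0,0,0,-0.05,0,0,0.06],[0,0,0,-0.06,0,0,0.06],[0,0,0,-0.06,0,0,0.06]]}'

```text
t: 2.73
position: [0.6063, -0.0817, 0.1657]
tcp_rot: [3.14, -0.001, 0.179]
wrist_force: [-0.1, -0.7, 0.2]
width: 0.06
grasp_force: 0.0
```

```bash
python3 - <<'E'
from h import *
s=log(); print(s['joints'].round(3)); cv2.imwrite('pics/b.png',cv2.resize(arm.grab_frame('top')[100:270,400:600,::-1],None,fx=3,fy=3))
E
```

```text
[ 0.509  0.534 -0.564  1.711  0.333  0.991 -1.568]
```

View pics/b.png

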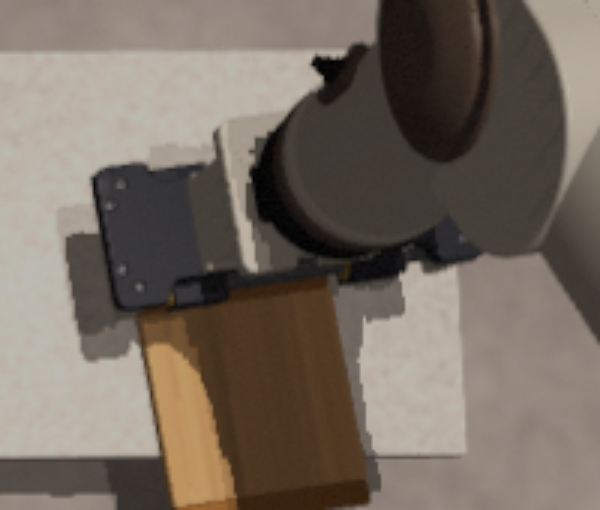

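The board now overhangs the front edge (front end at about y=505 px, edge at 458). Push another 12 mm, then back off and up, and fit an arm model from the logged states.

drive_effector --increments '{"ticks":[[0,0,0,-0.006,0,0,0.06],[0,0,0,-0.012,0,0,0.06],[0,0,0,-0.012,0,0,0.06],[0,0,0,-0.012,0,0,0.06]]}'

```text
t: 3.12
position: [0.5947, -0.0829, 0.1636]
tcp_rot: [3.142, 0.001, 0.18]
wrist_force: [-0.5, -0.3, 0.4]
width: 0.0597
grasp_force: 0.0
```

```bash
python3 -c "
from h import *
log()"
```

drive_effector --increments '{"ticks":[[0,0,0,0.02,0,0,0.06],[0,0,0,0.02,0,-0.03,0.06],[0,0,0,0.02,0,-0.07,0.06],[0,0,0,0.02,0,-0.1,0.06],[0,0,0,0.02,0,-0.1,0.06]]}'

```text
t: 3.53
position: [0.6188, -0.0784, 0.2706]
tcp_rot: [3.139, -0.01, 0.18]
wrist_force: [1.8, 0.8, 1.2]
width: 0.0596
grasp_force: 0.0
```

```bash
python3 - <<'E'
from h import *
import json
from scipy.optimize import least_squares
log()
D=[json.loads(l) for l in open('log.jsonl')]
import h
def model(p,q):
    # p: base yaw, base xyz(3), lengths 293,.0525,.3425,.0775,.076,.097+tool, tool rotz, sign flag handled via s
    h.MDH[:]=[(0,0,0),(-np.pi/2,0,0),(np.pi/2,0,p[1]),(np.pi/2,p[2],0),(np.pi/2,p[3],p[4]),(np.pi/2,0,0),(-np.pi/2,p[5],p[6])]
    T=fk7(np.array(q)); 
    B=R.from_euler('z',p[0]).as_matrix(); t=B@T[:3,3]+[0,0,p[7]]
    return t,B@T[:3,:3]@R.from_euler('z',p[8]).as_matrix()
for sg in ([1]*7,[-1,1,-1,1,-1,1,-1],[-1,1,1,1,1,1,1],[-1,1,-1,1,1,1,1],[-1,1,1,1,-1,1,1],[-1,1,-1,1,-1,1,1]):
    for y0 in (0,1.57,3.14,-1.57):
      def res(p):
        r=[]
        for q,x,e in D:
            t,M=model(p,np.array(sg)*q); r+=list(t-x)+list(.2*(M-R.from_euler('xyz',e).as_matrix()).ravel())
        return r
      o=least_squares(res,[y0,.293,.0525,.0775,.3425,.076,.25,.267,0])
      print(sg,y0,o.cost.round(6),o.x.round(4))
E
```

```text
[1, 1, 1, 1, 1, 1, 1] 0 0.502496 [ -1.1281 -12.228    5.8304  13.5059  -4.1586  -1.7529   7.5193   7.3222
   0.0382]
[1, 1, 1, 1, 1, 1, 1] 1.57 0.508633 [  2.0251  14.1923  -7.1147 -15.4638   6.5118   0.7724  -9.0522  -7.9451
   3.1913]
[1, 1, 1, 1, 1, 1, 1] 3.14 0.502496 [  5.155  -12.2374   5.8345  13.5153  -4.1619  -1.7537   7.5244   7.3276
   0.0382]
[1, 1, 1, 1, 1, 1, 1] -1.57 0.502496 [ -1.1281 -12.222    5.8277  13.5     -4.1564  -1.7525   7.5161   7.3187
   0.0382]
[-1, 1, -1, 1, -1, 1, -1] 0 0.013536 [-0.0437  0.3431  0.9688  0.1513 -0.4778 -0.0205  0.0484  0.0562 -1.6337]
[-1, 1, -1, 1, -1, 1, -1] 1.57 0.013536 [-0.0437  0.3431  0.9688  0.1513 -0.4778 -0.0205  0.0484  0.0562 -1.6337]
[-1, 1, -1, 1, -1, 1, -1] 3.14 0.015681 [ 3.0469  1.3429 -2.1278 -1.7364  2.7054 -1.     -1.3639 -0.5445  1.457 ]
[-1, 1, -1, 1
[... 1185 characters left out ...]
 -0.1994 -0.25    0.7201]
[-1, 1, 1, 1, -1, 1, 1] 3.14 0.259675 [ 3.9016 -0.2123 -1.2254 -0.2119  1.7274 -0.9149 -0.4289  0.3802 -2.2003]
[-1, 1, 1, 1, -1, 1, 1] -1.57 0.259675 [-2.3816 -0.2124 -1.2253 -0.2119  1.7274 -0.9149 -0.4289  0.3803 -2.2003]
[-1, 1, -1, 1, -1, 1, 1] 0 0.197182 [-0.0436  0.3424  0.9691  0.1521 -0.4781 -0.0206  0.0489  0.0565  1.1734]
[-1, 1, -1, 1, -1, 1, 1] 1.57 0.197182 [-0.0436  0.3424  0.9691  0.1521 -0.4781 -0.0206  0.0489  0.0565  1.1734]
[-1, 1, -1, 1, -1, 1, 1] 3.14 0.199325 [ 3.0468  1.3423 -2.1276 -1.7356  2.7051 -1.0001 -1.3634 -0.5442 -2.0193]
[-1, 1, -1, 1, -1, 1, 1] -1.57 0.197182 [-0.0436  0.3424  0.9691  0.1521 -0.4781 -0.0206  0.0489  0.0565  1.1734]
```

```bash
cat >> h.py <<'E'
def Rz(a): c,s=np.cos(a),np.sin(a); return np.array([[c,-s,0],[s,c,0],[0,0,1]])
def Ry(a): c,s=np.cos(a),np.sin(a); return np.array([[c,0,s],[0,1,0],[-s,0,c]])
def fk(p,q,sg):
    q=np.array(sg)*q; A=Rz(q[0]+p[0]); t=np.array([0,0,p[1]])+A@[p[9],0,0]
    A=A@Ry(q[1]); t=t+A@[0,0,p[2]]; A=A@Rz(q[2]); t=t+A@[p[3],0,0]
    A=A@Ry(q[3]); t=t+A@[p[4],0,p[5]]; A=A@Rz(q[4])@Ry(q[5]); t=t+A@[p[6],0,p[7]]
    return t,A@Rz(q[6]+p[8])
E
python3 - <<'E'
from h import *
import json,itertools
from scipy.optimize import least_squares
D=[json.loads(l) for l in open('log.jsonl')]
out=[]
for b in itertools.product((1,-1),repeat=7):
  if b[1]<0 : continue
  for y0,t0 in itertools.product((0,2,4),(0,2,4)):
    def res(p):
        r=[]
        for q,x,e in D:
            t,M=fk(p,q,b); r+=list(t-x)+list(.3*(M-R.from_euler('xyz',e).as_matrix()).ravel())
        return r+list(1e-3*(np.array(p)[[3,4,6,9]]))
    o=least_squares(res,[y0,.3,.4,0,0,.4,0,.25,t0,0],max_nfev=60); out.append((o.cost,b,o.x))
out.sort(key=lambda z:z[0])
for o in out[:40:6]: print(o[0],o[1],o[2].round(4))
E
```

```text
4.82043785904209e-06 (-1, 1, -1, 1, -1, 1, -1) [-0.0364  0.2489  0.5058  0.0095  0.0076  0.4732  0.0169  0.2497  1.5344
  0.006 ]
0.0012978438974771678 (-1, 1, -1, 1, -1, 1, -1) [ 3.1944 -1.3103 -0.4058  0.4385 -0.3101  0.2889  0.982  -1.9295 -1.518
 -0.3013]
0.01432885675048883 (-1, 1, 1, 1, 1, 1, -1) [ 0.2365 -2.4749  0.4244 -0.0208  0.0566  0.5016  0.5515 -2.5882  6.8548
  0.551 ]
0.16223230821814774 (-1, 1, -1, 1, 1, 1, -1) [-0.0541  0.0044  0.5051  0.0063  0.0106  0.4678 -0.0066  0.006   1.2579
 -0.0086]
0.1667891847448022 (-1, 1, 1, 1, -1, 1, -1) [ 3.2653  0.3025 -0.389   0.2964 -0.3377  0.155   0.0586 -0.1794  3.8612
 -0.9171]
0.16679931102476384 (-1, 1, 1, 1, -1, 1, -1) [ 0.2052 -0.2433  0.4604 -0.0911  0.0468  0.4812  0.4711 -0.2846  7.0846
  0.5166]
0.34344061680642296 (-1, 1, 1, 1, 1, 1, 1) [ 3.302   1.9259 -0.3181  0.4628 -0.3683  0.256   0.4483  1.4384  0.0735
 -0.8197]
```

```bash
cat >> h.py <<'E'
SG=(-1,1,-1,1,-1,1,-1); PP=[-0.0364,0.2489,0.5058,0.0095,0.0076,0.4732,0.0169,0.2497,1.5344,0.006]
LO=np.array([-2.88,-.31,-1.54,.2,-1.41,.19,-2.57]); HI=np.array([2.88,2.03,1.56,2.42,4.55,2.02,2.57])
from scipy.optimize import least_squares
def ik(p,M,seeds=12,q0=None,rng=np.random.default_rng(0)):
    S=[]
    for i in range(seeds):
        x0=rng.uniform(LO,HI) if q0 is None else np.clip(q0+rng.normal(0,.05*i,7),LO+.01,HI-.01)
        def f(q):
            t,A=fk(PP,q,SG); return np.r_[(t-p)*5,(A-M).ravel()]
        o=least_squares(f,x0,bounds=(LO,HI),max_nfev=60)
        if o.cost<1e-6: S.append(o.x)
    return S
def hor(phi,roll,pitch=0):
    # tool z horizontal along phi (pitched up by pitch); roll 0: tool y up
    z=np.array([np.cos(phi)*np.cos(pitch),np.sin(phi)*np.cos(pitch),np.sin(pitch)]); y=np.array([-np.cos(phi)*np.sin(pitch),-np.sin(phi)*np.sin(pitch),np.cos(pitch)]); x=np.cross(y,z)
    return np.c_[x,y,z]@Rz(roll)
E
time python3 - <<'E'
from h import *
for phi in range(-105,121,15):
    a=np.radians(phi); row=[]
    for gy in (-.19,-.105,-.02):
        for z in (.156,.27):
            n=[]
            for roll in (0,np.pi):
                S=ik(np.array([.464,gy,z])+.011*np.array([np.cos(a),np.sin(a),0]),hor(a,roll)); n.append(len(S))
            row.append(n)
    print(phi,row)
E
```

```text
-105 [[6, 10], [4, 6], [2, 10], [6, 8], [5, 8], [5, 6]]
-90 [[5, 11], [5, 9], [1, 10], [4, 10], [3, 8], [7, 10]]
-75 [[4, 11], [5, 10], [3, 8], [4, 9], [8, 7], [8, 9]]
-60 [[3, 9], [2, 6], [2, 7], [0, 7], [4, 9], [3, 7]]
-45 [[0, 0], [0, 0], [0, 0], [0, 0], [0, 0], [0, 0]]
-30 [[0, 0], [0, 0], [0, 0], [0, 0], [0, 0], [0, 0]]
-15 [[0, 0], [0, 0], [0, 0], [0, 0], [0, 0], [0, 0]]
0 [[0, 0], [0, 0], [0, 0], [0, 0], [0, 0], [0, 0]]
15 [[4, 7], [7, 2], [0, 0], [0, 0], [0, 0], [0, 0]]
30 [[3, 7], [2, 9], [1, 6], [0, 0], [0, 0], [0, 0]]
45 [[5, 1], [2, 1], [4, 9], [3, 10], [2, 7], [0, 8]]
60 [[3, 5], [3, 3], [3, 2], [2, 5], [3, 1], [2, 3]]
75 [[3, 4], [6, 5], [5, 4], [6, 7], [3, 4], [2, 3]]
90 [[2, 6], [4, 3], [3, 6], [4, 7], [6, 8], [5, 8]]
105 [[4, 6], [2, 3], [4, 5], [4, 7], [3, 5], [4, 5]]
120 [[6, 5], [3, 8], [3, 9], [6, 7], [2, 4], [1, 2]]
real	1m16.196s
user	1m16.114s
sys	0m0.348s
```

```bash
cat >> h.py <<'E'
from scipy.spatial.transform import Slerp
def track(q,p1,M1,n=30):
    p0,M0=fk(PP,q,SG); sl=Slerp([0,1],R.from_matrix([M0,M1])); J=[q]; mx=0
    for u in np.linspace(0,1,n+1)[1:]:
        p=p0+u*(p1-p0); M=sl(u).as_matrix(); qq=q
        f=lambda x: np.r_[(fk(PP,x,SG)[0]-p)*5,(fk(PP,x,SG)[1]-M).ravel(),.01*(x-qq)]
        o=least_squares(f,np.clip(q,LO+1e-3,HI-1e-3),bounds=(LO,HI)); q=o.x; mx=max(mx,np.abs(f(q)[:12]).max())
    return q,mx
E
time python3 - <<'E'
from h import *
q0=arm.get_state()['joints']; np.set_printoptions(precision=2,suppress=True)
c=np.array([.5165,-.097])
for phi in (40,45,52):
  a=np.radians(phi); d=np.array([np.cos(a),np.sin(a),0]); gp=np.r_[c,.156]-.066*d; tcp=gp+.011*d
  print(phi,tcp)
  for r0 in (0,np.pi):
    q,e1=track(q0,tcp-.09*d+[0,0,.15],hor(a,r0)); 
    q,e2=track(q,tcp-.09*d,hor(a,r0),12); q,e3=track(q,tcp,hor(a,r0),8); qg=q
    q,e4=track(q,tcp+[0,0,.11],hor(a,r0),8)
    print(' r0',round(r0,1),'err',np.array([e1,e2,e3,e4]),qg)
    for sg in (1,-1):
        x,m1=track(q,tcp+[0,0,.11],hor(a,r0+sg*1.57),16); x,m2=track(x,tcp+[0,0,.11],hor(a,r0+sg*np.pi),16)
        print('   sg',sg,np.array([m1,m2]),x)
E
```

```text
40 [ 0.47 -0.13  0.16]
 r0 0 err [0.3  0.7  0.71 0.38] [-0.97 -0.31  1.56  2.42 -1.36  0.75  2.3 ]
   sg 1 [0.38 0.38] [-0.92 -0.31  1.56  2.39 -1.41  0.93 -0.81]
   sg -1 [0.65 0.64] [-1.11 -0.31  1.08  2.3   1.01  0.19  2.57]
 r0 3.1 err [0. 0. 0. 0.] [ 1.43  0.97 -0.75  2.26 -1.4   0.99 -0.19]
   sg 1 [0.   0.38] [ 1.85  1.94 -1.3   2.41 -1.41  0.19 -2.57]
   sg -1 [0. 0.] [ 1.76  1.05 -1.27  2.28 -1.18  0.65  2.57]
45 [ 0.48 -0.14  0.16]
 r0 0 err [0.02 0.   0.   0.  ] [ 1.7   1.35 -1.15  2.18 -0.8   0.6   2.48]
   sg 1 [0. 0.] [ 1.54  0.75 -0.94  2.22 -1.3   1.04 -0.53]
   sg -1 [0.32 0.38] [ 1.78  1.41 -1.48  2.4   4.55  0.19  0.08]
 r0 3.1 err [0. 0. 0. 0.] [ 1.43  0.98 -0.76  2.2  -1.27  1.   -0.31]
   sg 1 [0.   0.38] [ 1.82  1.92 -1.3   2.41 -1.41  0.19 -2.57]
   sg -1 [0. 0.] [ 1.74  1.08 -1.28  2.21 -0.99  0.69  2.4 ]
52 [ 0.48 -0.14  0.16]
 r0 0 err [0. 0. 0. 0.] [ 1.69  1.42 -1.22  2.09 -0.49  0.67  2.18]
   sg 1 [0. 0.] [ 1.49  0.77 -0.9   2.13 -1.17  1.13 -0.63]
   sg -1 [0.35 0.38] [ 1.74  1.41 -1.48  2.39  4.55  0.19  0.08]
 r0 3.1 err [0. 0. 0. 0.] [ 1.41  1.   -0.77  2.11 -1.1   1.05 -0.45]
   sg 1 [0.   0.38] [ 1.79  1.89 -1.31  2.4  -1.41  0.19 -2.57]
   sg -1 [0. 0.] [ 1.74  1.26 -1.4   2.12 -0.57  0.68  2.02]
real	0m14.125s
user	0m14.456s
sys	0m0.209s
```

```bash
python3 - <<'E'
from h import *
a=np.radians(46); d=np.array([np.cos(a),np.sin(a),0])
gp=np.r_[.5165,-.097,.156]-.07*d; tcp=gp+.011*d; st=tcp-.09*d+[0,0,.15]
print(tcp,st); delta(st,R.from_matrix(hor(a,np.pi)).as_euler('xyz'))
E
```

```text
[ 0.47551516 -0.13944105  0.156     ] [ 0.4129959  -0.20418163  0.306     ]
rv [1.439 0.731 0.748] d [-0.2247  0.0869 -0.0375] dist 0.244
```

drive_effector --increments '{"ticks":[[1.439,0.731,0.748,-0.1,0.04,-0.0375,0.09],[1.439,0.731,0.748,-0.2247,0.0869,-0.0375,0.09],[1.439,0.731,0.748,-0.2247,0.0869,-0.0375,0.09],[1.439,0.731,0.748,-0.2247,0.0869,-0.0375,0.06],[1.439,0.731,0.748,-0.2247,0.0869,-0.0375,0.06],[1.439,0.731,0.748,-0.2247,0.0869,-0.0375,0.06],[1.439,0.731,0.748,-0.2247,0.0869,-0.0375,0.06],[1.439,0.731,0.748,-0.2247,0.0869,-0.0375,0.06]]}' --clamp_n 40

```text
t: 4.2
position: [0.4075, -0.2092, 0.3014]
tcp_rot: [-2.274, -0.192, -0.36]
wrist_force: [1.2, 0.9, -0.8]
width: 0.0602
grasp_force: 0.0
```

```bash
python3 - <<'E'
from h import *
s=log(); print(s['joints'].round(3)); a=np.radians(46); delta([.413,-.2042,.306],R.from_matrix(hor(a,np.pi)).as_euler('xyz'))
E
```

```text
[ 1.46   0.378 -0.587  1.922 -0.63   1.319 -0.676]
rv [0.652 0.323 0.323] d [ 0.0042 -0.0072  0.0025] dist 0.009
```

drive_effector --increments '{"ticks":[[0.652,0.323,0.323,0.004,-0.007,0.0025,0.04],[0.652,0.323,0.323,0.004,-0.007,0.0025,0.04],[0.652,0.323,0.323,0.004,-0.007,0.0025,0.04],[0.652,0.323,0.323,0.004,-0.007,0.0025,0.04],[0.652,0.323,0.323,0.004,-0.007,0.0025,0.04],[0.652,0.323,0.323,0.004,-0.007,0.0025,0.04],[0.652,0.323,0.323,0.004,-0.007,0.0025,0.04],[0.652,0.323,0.323,0.004,-0.007,0.0025,0.04]]}' --clamp_n 40

```text
t: 4.87
position: [0.4133, -0.1998, 0.3036]
tcp_rot: [-1.569, 0.006, -0.759]
wrist_force: [0.2, -0.0, -0.3]
width: 0.0401
grasp_force: 0.0
```

```bash
python3 - <<'E'
from h import *
s=log(); print(s['joints'].round(3)); a=np.radians(46); delta([.413,-.2042,.156],R.from_matrix(hor(a,np.pi)).as_euler('xyz'))
cv2.imwrite('pics/c.png',cv2.resize(arm.grab_frame('top')[150:310,400:600,::-1],None,fx=4,fy=3.75))
E
```

```text
[ 1.639  0.764 -0.576  2.078 -1.013  1.417 -0.525]
rv [-0.002  0.009 -0.006] d [ 0.0037  0.1476 -0.0037] dist 0.148
```

View pics/c.png

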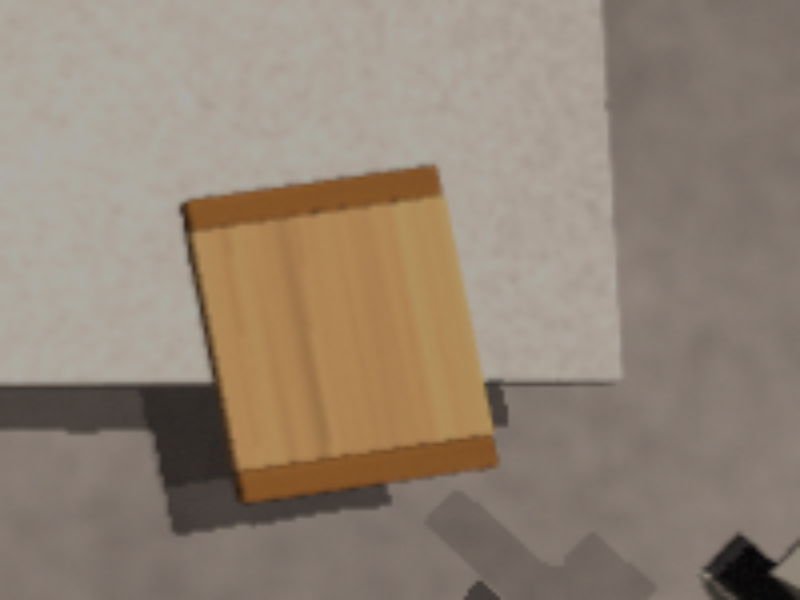

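The board overhangs well: corners at crop (185,202), (436,166), (497,464), (244,500), riser front edge at rows 381–384, gripper finger at lower right (740,560).

```bash
python3 - <<'E'
from h import *
f=lambda u,v,z:onz('top',(400+u/4,150+v/3.75),z)[:2]
C=np.array([f(*c,.162) for c in((185,202),(436,166),(497,464),(244,500))]); c=C.mean(0)
x=C[:2].mean(0)-C[2:].mean(0); print(C,c,np.degrees(np.arctan2(x[1],x[0])),np.linalg.norm(x)); print('edge',f(0,384,.15),f(600,381,.15))
a=np.radians(46); d=np.array([np.cos(a),np.sin(a)]); g=c-.07*d; print('gp',g,'inside corner',C[2]-g,'tcp',g+.011*d)
E
```

```text
[[ 0.57255181 -0.03274459]
 [ 0.59210443 -0.14020725]
 [ 0.45679124 -0.16433217]
 [ 0.43782279 -0.05764487]] [ 0.51481757 -0.09873222] 10.289774599058804 0.13722815353139434
edge [0.48831416 0.04345834] [ 0.49656602 -0.21408349]
gp [ 0.46619148 -0.14908601] inside corner [-0.00940024 -0.01524616] tcp [ 0.47383272 -0.14117327]
```

drive_effector --increments '{"ticks":[[0,0.009,-0.006,0.004,0.04,-0.004,0.04],[0,0.009,-0.006,0.004,0.08,-0.004,0.04],[0,0.009,-0.006,0.004,0.12,-0.004,0.04],[0,0.009,-0.006,0.004,0.1476,-0.004,0.04],[0,0.009,-0.006,0.004,0.1476,-0.004,0.04],[0,0.009,-0.006,0.004,0.1476,-0.004,0.04],[0,0.009,-0.006,0.004,0.1476,-0.004,0.04]]}'

```text
t: 5.5
position: [0.4152, -0.2062, 0.1601]
tcp_rot: [-1.573, -0.01, -0.765]
wrist_force: [0.0, 0.2, -0.3]
width: 0.0402
grasp_force: 0.0
```

```bash
python3 - <<'E'
from h import *
s=log(); print(s['joints'].round(3)); a=np.radians(46); delta([.4745,-.1405,.156],R.from_matrix(hor(a,np.pi)).as_euler('xyz'))
E
```

```text
[ 1.582  1.064 -0.483  1.992 -0.924  1.301 -0.343]
rv [0.002 0.003 0.01 ] d [-0.0027  0.0038  0.0885] dist 0.089
```

drive_effector --increments '{"ticks":[[0,0,0.01,-0.0015,0.002,0.03,0.04],[0,0,0.01,-0.0027,0.0038,0.06,0.04],[0,0,0.01,-0.0027,0.0038,0.08,0.04],[0,0,0.01,-0.0027,0.0038,0.0885,0.04],[0,0,0.01,-0.0027,0.0038,0.0885,0.04],[0,0,0.01,-0.0027,0.0038,0.0885,0.04],[0,0,0.01,-0.0027,0.0038,0.0885,0.04]]}'

```text
t: 6.08
position: [0.4735, -0.1421, 0.154]
tcp_rot: [-1.575, 0.002, -0.768]
wrist_force: [-0.2, 0.7, -0.2]
width: 0.04
grasp_force: 0.0
```

```bash
python3 - <<'E'
from h import *
s=log(); print(s['joints'].round(3)); a=np.radians(46); delta([.4745,-.1405,.156],R.from_matrix(hor(a,np.pi)).as_euler('xyz'))
im=[cv2.resize(arm.grab_frame('top')[175:300,440:565,::-1],(400,400)),cv2.resize(arm.grab_frame('scene')[120:270,420:570,::-1],(400,400))]
cv2.imwrite('pics/d.png',np.hstack(im))
E
```

```text
[ 1.494  1.101 -0.56   2.063 -1.049  1.149 -0.278]
rv [ 0.005  0.    -0.002] d [-0.0004 -0.002   0.0019] dist 0.003
```

View pics/d.png

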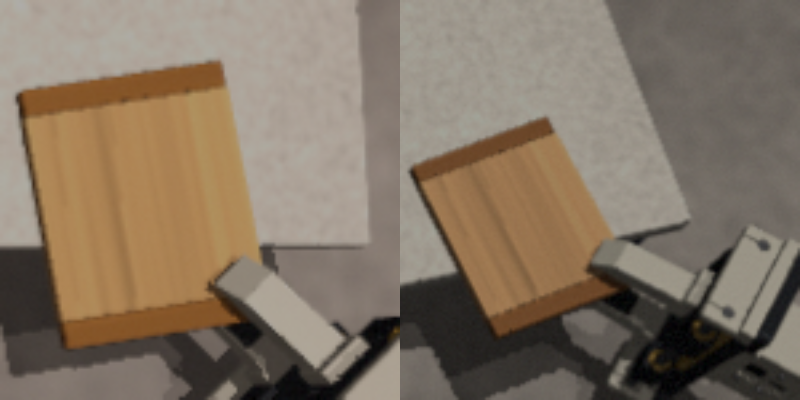

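The upper finger lies over the front right corner (tip at about (230,270)), aimed at the board's middle and short of the riser edge. Close and lift.

drive_effector --increments '{"ticks":[[0,0,0,0,-0.002,0,0.025],[0,0,0,0,-0.002,0,0.01],[0,0,0,0,-0.002,0,0],[0,0,0,0,-0.002,0,0],[0,0,0,0,-0.002,0,0],[0,0,0,0,-0.002,0,0]]}' --clamp_n 45

```text
t: 6.68
position: [0.4738, -0.1403, 0.1561]
tcp_rot: [-1.573, 0.003, -0.766]
wrist_force: [-0.3, -0.5, 0.4]
width: 0.012
grasp_force: 45.0
```

drive_effector --increments '{"ticks":[[0,0,0,0,-0.015,0,0],[0,0,0,0,-0.03,0,0],[0,0,0,0,-0.05,0,0],[0,0,0,0,-0.07,0,0],[0,0,0,0,-0.09,0,0],[0,0,0,0,-0.11,0,0],[0,0,0,0,-0.12,0,0],[0,0,0,0,-0.12,0,0]]}'

```text
t: 7.35
position: [0.4744, -0.1402, 0.277]
tcp_rot: [-1.575, 0.001, -0.765]
wrist_force: [0.8, -0.1, -1.0]
width: 0.0114
grasp_force: 45.0
```

```bash
python3 - <<'E'
from h import *
s=log(); print(s['joints'].round(3)); a=np.radians(46); delta([.4745,-.1405,.276],R.from_matrix(hor(a,np.pi-1)).as_euler('xyz'))
E
```

```text
[ 1.55   0.835 -0.662  2.14  -1.121  1.227 -0.438]
rv [ 0.002  0.004 -1.001] d [ 0.0002  0.001  -0.0001] dist 0.001
```

drive_effector --increments '{"ticks":[[0,0,-0.1,0,0,0,0],[0,0,-0.2,0,0,0,0],[0,0,-0.3,0,0,0,0],[0,0,-0.4,0,0,0,0],[0,0,-0.5,0,0,0,0],[0,0,-0.6,0,0,0,0],[0,0,-0.7,0,0,0,0],[0,0,-0.8,0,0,0,0]]}'

```text
t: 8.02
position: [0.4742, -0.1405, 0.2745]
tcp_rot: [-1.576, -0.8, -0.763]
wrist_force: [0.1, 0.5, -0.5]
width: 0.0119
grasp_force: 45.0
```

drive_effector --increments '{"ticks":[[0,0,-0.1,0,0,0,0],[0,0,-0.2,0,0,0,0],[0,0,-0.3,0,0,0,0],[0,0,-0.4,0,0,0,0],[0,0,-0.5,0,0,0,0],[0,0,-0.6,0,0,0,0],[0,0,-0.7,0,0,0,0],[0,0,-0.8,0,0,0,0]]}'

```text
t: 8.68
position: [0.4742, -0.1405, 0.2745]
tcp_rot: [1.675, -1.541, 2.271]
wrist_force: [0.0, -0.6, -1.4]
width: 0.0116
grasp_force: 45.0
```

```bash
python3 - <<'E'
from h import *
s=log(); print(s['joints'].round(3)); a=np.radians(46); delta([.4745,-.1405,.276],R.from_matrix(hor(a,0)).as_euler('xyz'))
E
```

```text
[ 1.752  0.995 -0.923  2.134 -0.943  1.028  1.022]
rv [-3.000e-03  1.000e-03 -1.541e+00] d [0.0015 0.0002 0.0002] dist 0.002
```

drive_effector --increments '{"ticks":[[0,0,-0.1,0,0,0,0],[0,0,-0.2,0,0,0,0],[0,0,-0.3,0,0,0,0],[0,0,-0.4,0,0,0,0],[0,0,-0.5,0,0,0,0],[0,0,-0.6,0,0,0,0],[0,0,-0.7,0,0,0,0],[0,0,-0.8,0,0,0,0]]}'

```text
t: 9.35
position: [0.4743, -0.1406, 0.2745]
tcp_rot: [1.575, -0.741, 2.372]
wrist_force: [-1.3, 0.1, -1.0]
width: 0.0114
grasp_force: 45.0
```

drive_effector --increments '{"ticks":[[0,0,-0.1,0,0,0,0],[0,0,-0.2,0,0,0,0],[0,0,-0.3,0,0,0,0],[0,0,-0.4,0,0,0,0],[0,0,-0.5,0,0,0,0],[0,0,-0.6,0,0,0,0],[0,0,-0.7,0,0,0,0],[0,0,-0.741,0,0,0,0]]}'

```text
t: 10.02
position: [0.4744, -0.1407, 0.2746]
tcp_rot: [1.573, 0.0, 2.374]
wrist_force: [0.5, 0.1, -0.4]
width: 0.0116
grasp_force: 45.0
```

```bash
python3 - <<'E'
from h import *
s=log(); print(s['joints'].round(3)); a=np.radians(46); delta([.4745,-.1405,.158],R.from_matrix(hor(a,0)).as_euler('xyz'))
im=[cv2.resize(arm.grab_frame('top')[150:300,420:570,::-1],(400,400)),cv2.resize(arm.grab_frame('scene')[90:250,410:570,::-1],(400,400))]
cv2.imwrite('pics/e.png',np.hstack(im))
E
```

```text
[ 1.935  1.273 -1.208  2.13  -0.575  0.8    2.235]
rv [-0.002 -0.001  0.   ] d [ 0.     -0.1166  0.0004] dist 0.117
```

View pics/e.png

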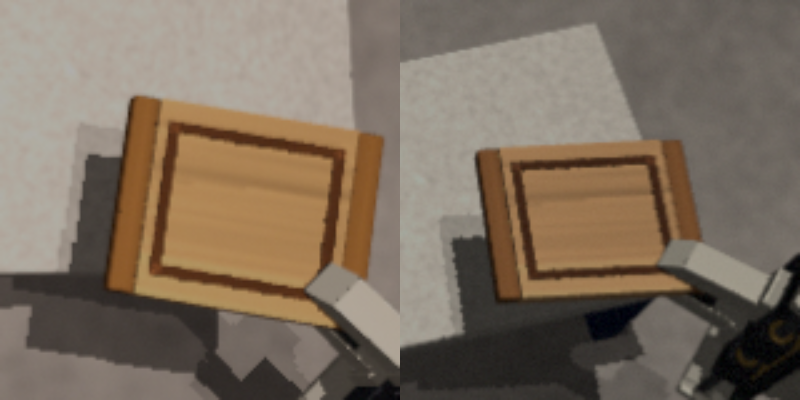

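The board is held groove side up and level in both views. Lower it onto the riser.

drive_effector --increments '{"ticks":[[0,0,0,0,-0.02,0,0],[0,0,0,0,-0.04,0,0],[0,0,0,0,-0.06,0,0],[0,0,0,0,-0.08,0,0],[0,0,0,0,-0.095,0,0],[0,0,0,0,-0.105,0,0],[0,0,0,0,-0.112,0,0],[0,0,0,0,-0.112,0,0]]}'

```text
t: 10.78
position: [0.4739, -0.1403, 0.1628]
tcp_rot: [1.573, -0.006, 2.375]
wrist_force: [-0.3, -0.8, -1.0]
width: 0.0119
grasp_force: 45.0
```

drive_effector --increments '{"ticks":[[0,0,0,0,-0.002,0,0],[0,0,0,0,-0.004,0,0],[0,0,0,0,-0.005,0,0],[0,0,0,0,-0.005,0,0],[0,0,0,0,-0.005,0,0]]}'

```text
t: 11.2
position: [0.4737, -0.1403, 0.1593]
tcp_rot: [1.573, -0.003, 2.376]
wrist_force: [-0.7, 0.5, -1.8]
width: 0.0118
grasp_force: 45.0
```

```bash
python3 - <<'E'
from h import *
a=np.radians(46); delta([.4745,-.1405,.156],R.from_matrix(hor(a,0)).as_euler('xyz')); log()
E
```

```text
rv [-0.003 -0.002 -0.003] d [-0.0007 -0.0033  0.0004] dist 0.003
```

drive_effector --increments '{"ticks":[[0,0,0,0,-0.0015,0,0],[0,0,0,0,-0.003,0,0],[0,0,0,0,-0.003,0,0],[0,0,0,0,-0.003,0,0]]}'

```text
t: 11.53
position: [0.4738, -0.1402, 0.1564]
tcp_rot: [1.572, -0.004, 2.376]
wrist_force: [-1.1, -0.3, 1.0]
width: 0.0118
grasp_force: 45.0
```

drive_effector --increments '{"ticks":[[0,0,0,0,0,0,0.016],[0,0,0,0,0,0,0.02],[0,0,0,0,0,0,0.03],[0,0,0,0,0,0,0.04],[0,0,0,0,0,0,0.04],[0,0,0,0,0,0,0.04]]}'

```text
t: 12.03
position: [0.4737, -0.1402, 0.156]
tcp_rot: [1.573, -0.004, 2.376]
wrist_force: [0.1, -0.9, -0.1]
width: 0.0391
grasp_force: 0.0
```

drive_effector --increments '{"ticks":[[0,0,0,0,0,-0.03,0.04],[0,0,0,0,0,-0.06,0.04],[0,0,0,0,0,-0.09,0.04],[0,0,0,0,0.04,-0.1,0.04],[0,0,0,0,0.08,-0.1,0.04],[0,0,0,0,0.12,-0.1,0.04],[0,0,0,0,0.15,-0.1,0.04]]}'

```text
t: 12.62
position: [0.405, -0.212, 0.309]
tcp_rot: [1.573, -0.003, 2.376]
wrist_force: [-0.4, -0.0, -0.1]
width: 0.0403
grasp_force: 0.0
```

```bash
python3 - <<'E'
from h import *
log(); print(arm.get_state()['joints'].round(2))
cv2.imwrite('pics/f.png',cv2.resize(arm.grab_frame('top')[150:310,400:600,::-1],None,fx=4,fy=3.75))
E
```

```text
[ 2.08  1.15 -1.18  2.05 -0.56  1.07  2.17]
```

View pics/f.png

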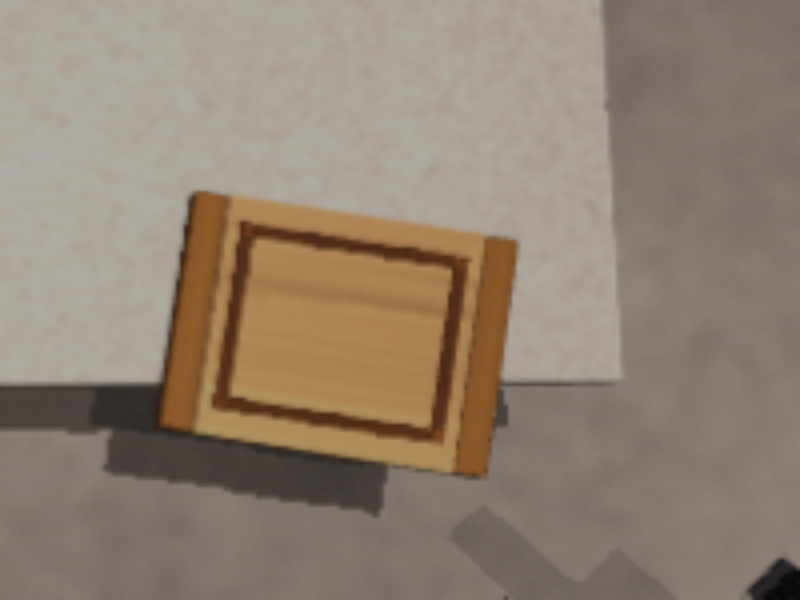

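```bash
python3 - <<'E'
from h import *
np.set_printoptions(precision=3,suppress=True)
f=lambda u,v,z:onz('top',(400+u/4,150+v/3.75),z)[:2]
C=np.array([f(*c,.162) for c in((195,192),(517,240),(487,477),(162,428))]); c=C.mean(0)
l=C[0]+C[3]-C[1]-C[2]; yaw=np.arctan2(l[1],l[0])-np.pi/2; fm=(C[2]+C[3])/2
print(C,c,yaw,fm,np.linalg.norm(l)/2); n=np.array([np.cos(yaw),np.sin(yaw)])
pre=np.r_[fm-.03*n,.24]; print('pre',pre,'final center for push .08',c+.08*n)
q=arm.get_state()['joints']
for Y in (yaw,yaw+np.pi):
    rpy=[np.pi,0,Y]; M=R.from_euler('xyz',rpy).as_matrix()
    x,e=track(q,pre,M); y,e2=track(x,np.r_[pre[:2],.164],M,8); w,e3=track(y,np.r_[pre[:2]+.11*n,.164],M,8); print(Y,e,e2,e3,x,w); delta(pre,rpy)
E
```

```text
[[ 0.577 -0.037]
 [ 0.559 -0.174]
 [ 0.451 -0.16 ]
 [ 0.469 -0.023]] [ 0.514 -0.099] -0.13340368433829664 [ 0.46  -0.092] 0.13837083978419243
pre [ 0.43  -0.088  0.24 ] final center for push .08 [ 0.593 -0.109]
-0.13340368433829664 0.09563387171901305 0.20903984536290193 0.472047911967923 [ 1.898 -0.31  -1.54   2.094 -0.378  1.027 -1.162] [ 1.876 -0.31  -1.54   2.154 -0.495  0.792 -1.091]
rv [ 0.607 -1.859  1.862] d [ 0.068 -0.073  0.107] dist 0.146
3.0081889692514965 1.5697260907776567e-05 4.5602719771220546e-06 5.229540846196645e-06 [ 1.186  0.211 -1.154  2.044  0.226  1.022  1.358] [ 0.844  0.542 -0.923  1.869  0.515  0.989  1.134]
rv [ 1.512  0.494 -0.492] d [ 0.068 -0.073  0.107] dist 0.146
```

drive_effector --increments '{"ticks":[[1.512,0.494,-0.492,0,0,0,0.06],[1.512,0.494,-0.492,0,0,0,0.06],[1.512,0.494,-0.492,0,0,0,0.06],[1.512,0.494,-0.492,0,0,0,0.06],[1.512,0.494,-0.492,0,0,0,0.06],[1.512,0.494,-0.492,0,0,0,0.06],[1.512,0.494,-0.492,0,0,0,0.06],[1.512,0.494,-0.492,0,0,0,0.06]]}' --clamp_n 20

```text
t: 13.33
position: [0.4051, -0.2129, 0.3064]
tcp_rot: [2.524, 0.121, 2.763]
wrist_force: [-0.5, -1.1, -0.2]
width: 0.0601
grasp_force: 0.0
```

```bash
python3 - <<'E'
from h import *
log(); delta([.43,-.088,.24],[np.pi,0,3.008])
E
```

```text
rv [ 0.599  0.192 -0.199] d [0.0308 0.0655 0.1241] dist 0.144
```

drive_effector --increments '{"ticks":[[0.599,0.192,-0.199,0.03,0.065,0.124,0.06],[0.599,0.192,-0.199,0.03,0.065,0.124,0.06],[0.599,0.192,-0.199,0.03,0.065,0.124,0.06],[0.599,0.192,-0.199,0.03,0.065,0.124,0.06],[0.599,0.192,-0.199,0.03,0.065,0.124,0.06],[0.599,0.192,-0.199,0.03,0.065,0.124,0.06],[0.599,0.192,-0.199,0.03,0.065,0.124,0.06],[0.599,0.192,-0.199,0.03,0.065,0.124,0.06]]}' --clamp_n 20

```text
t: 14.0
position: [0.4309, -0.0861, 0.2402]
tcp_rot: [3.133, 0.001, 3.011]
wrist_force: [-0.6, -0.4, 0.3]
width: 0.0599
grasp_force: 0.0
```

```bash
python3 - <<'E'
from h import *
log(); delta([.43,-.088,.164],[np.pi,0,3.008])
E
```

```text
rv [0.008 0.001 0.003] d [ 0.0007 -0.0026  0.0762] dist 0.076
```

drive_effector --increments '{"ticks":[[0.008,0,0.003,0.001,-0.003,0.03,0.06],[0.008,0,0.003,0.001,-0.003,0.06,0.06],[0.008,0,0.003,0.001,-0.003,0.077,0.06],[0.008,0,0.003,0.001,-0.003,0.077,0.06],[0.008,0,0.003,0.001,-0.003,0.077,0.06],[0.008,0,0.003,0.001,-0.003,0.077,0.06]]}'

```text
t: 14.5
position: [0.4299, -0.0913, 0.1641]
tcp_rot: [3.141, 0.001, 3.001]
wrist_force: [0.1, 0.3, 0.3]
width: 0.0604
grasp_force: 0.0
```

drive_effector --increments '{"ticks":[[0,0,0,-0.012,0,0,0.06],[0,0,0,-0.02,0,0,0.06],[0,0,0,-0.028,0,0,0.06],[0,0,0,-0.036,0,0,0.06],[0,0,0,-0.044,0,0,0.06],[0,0,0,-0.052,0,0,0.06]]}'

```text
t: 15.0
position: [0.482, -0.0975, 0.1637]
tcp_rot: [-3.14, 0.001, 3.003]
wrist_force: [-1.3, 1.0, 0.8]
width: 0.0599
grasp_force: 0.5
```

```bash
python3 - <<'E'
from h import *
log(); delta([.527,-.101,.163],[np.pi,0,3.008])
E
```

```text
rv [-0.001  0.001 -0.005] d [-0.0451  0.0027  0.0008] dist 0.045
```

drive_effector --increments '{"ticks":[[0,0,0,-0.01,0,0,0.06],[0,0,0,-0.02,0,0,0.06],[0,0,0,-0.03,0,0,0.06],[0,0,0,-0.038,0,0,0.06],[0,0,0,-0.045,0,0,0.06],[0,0,0,-0.045,0,0,0.06],[0,0,0,-0.045,0,0,0.06]]}'

```text
t: 15.58
position: [0.5262, -0.1033, 0.1634]
tcp_rot: [-3.141, 0.001, 3.004]
wrist_force: [0.5, 0.0, 0.7]
width: 0.0604
grasp_force: 0.0
```

drive_effector --increments '{"ticks":[[0,0,0,0.03,0,0,0.06],[0,0,0,0.06,0,0,0.06],[0,0,0,0.09,0,-0.03,0.06],[0,0,0,0.11,0,-0.06,0.06],[0,0,0,0.11,0,-0.1,0.06],[0,0,0,0.11,0,-0.1,0.06],[0,0,0,0.11,0,-0.1,0.06]]}'

```text
t: 16.17
position: [0.4175, -0.0896, 0.2652]
tcp_rot: [-3.135, 0.005, 3.001]
wrist_force: [-0.7, -0.8, -0.5]
width: 0.0602
grasp_force: 0.0
```

```bash
python3 - <<'E'
from h import *
im=arm.grab_frame('top'); cv2.imwrite('pics/g.png',im[:,:,::-1])
E
```

```text
(no output)
```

View pics/g.png

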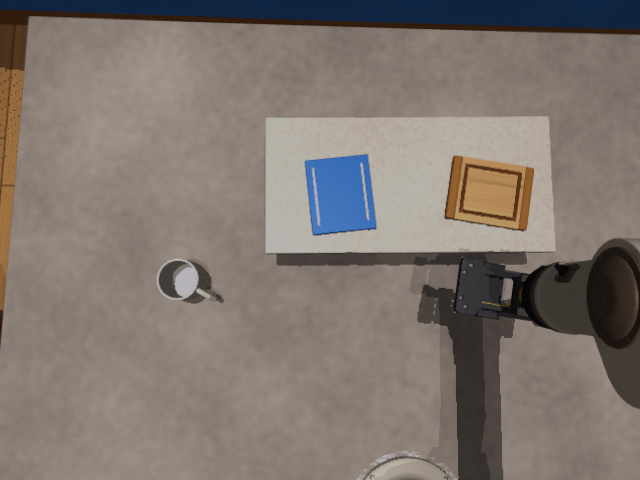

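The board lies groove up, wholly on the riser around (489,193). The blue board and the mug are unmoved, and the gripper is clear.

```bash
python3 -c "
from rig import arm
print(arm.sign_off())"
```

```text
the job is handed in; nothing more can be done
None
```

The bamboo board is turned over and lies flat on the riser, groove side up and clear of every edge; the blue board and mug look unmoved in the last picture, and I handed the job in at about 16 s (no verdict was returned).

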